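# Slide a sample carrier under the reader's spring flap

## Robot

A 7-joint arm with a two-finger parallel gripper is mounted at the origin on a cart in front of the work surface, level with it; the furniture and walls round the work are solid. World frame = base frame: x ahead of the robot, y to its left, z up, the work surface at z = 0. Lengths are in m, angles in rad, forces in N, time in s.
With the tool pointing down it reaches from about 0.35 to 0.9 m from the base axis. Payload 19.9 kg.
Tool frame: the origin (TCP) lies midway between the tips of the shut fingers; the grasp point (between the pads) lies 19 mm behind it (arm.tcp_to_grasp is the z of the grasp point in the tool frame, in m); z points along the fingers, y is the direction in which the jaws open and shut (so a half turn about z gives the same grasp; the last joint's range is limited). The gripper opens to 94 mm and grips with 3 to 60 N. Pads are 16 mm wide; open, the fingers measure 119 mm over their backs; the gripper's body (75 mm by 177 mm) begins 78 mm behind the grasp point.
Start: joints at [1.204, 0.417, -0.01, 1.614, 0.005, 1.111, -0.053], TCP at [0.2, -0.592, 0.205] pointing down, gripper open.
Joint ranges: [-2.81, 2.81], [-0.39, 2.02], [-1.27, 1.25], [0.06, 2.57], [-1.19, 4.33], [0.19, 2], [-2.82, 2.82]. Speed limits (rad/s): [1.89, 1.89, 2.39, 2.39, 3.01, 3.01, 3.01].

## Interface

Orientations are given as [roll, pitch, yaw] about the fixed x, y, z axes, in that order (R = Rz(yaw) Ry(pitch) Rx(roll)).
In Python, from cell import arm, eyes, workorder gives the robot as it stands.
- The arm moves only by the tool jog_arm, never from a script. Its argument "steps" is text: rows parted by semicolons, each of 5 numbers parted by spaces: the shift along the world's x, y, z in m, then the turn about the world's z in rad, then the opening, from 0 (shut) to 1 (fully open). A call has exactly 5 rows; each row shifts and turns the commanded pose from where the row before left it; what a row does not reach is not made up. A row lasts 1/10 s, in which the tool goes at most 50 mm and 8.59 degrees, less where a joint would pass 70% of its speed; a pose out of reach is approached as far as the arm can. A call with a gripper value outside its range is refused whole. The fingers move at their own pace and stop on an object; "grip_force" is the grip in N (left out, the last holds). Time passes only in rows, so rows that do not move let the fingers close, or fill a call up. It gives the time, the measured TCP pose, the force and the opening at its end, in the units of the state.
- arm.get_obs(): the state, without advancing time (a new reading comes with each control period).
- eyes.grab_frame(name): name is "scene" or "top" or "wrist"; returns (picture, depth): 420x560x3 uint8, red, green, blue; 420x560 float32, m along the optical axis (not along the pixel's ray), 0 where there is no reading.
- eyes.calibration(name): a dict with "fx", "fy", "cx", "cy" (pixels), "position" and "attitude" of the camera in the world. Camera axes: x right, y down, z forward; pixel columns grow to the right and rows downward; lengths in m; the calibration is good to about 2 mm. A picture is of the moment at which its call begins: read the wrist's pose just before it. calibration takes no time and is no camera call; for the wrist camera it gives the pose at the moment of the call.
- workorder.job_done(): hands the job in, once; it reports no verdict.
The state is a dict: "time": time; "joints": joint angles; "joint_velocities": joint speeds; "effort": joint torques, N m; "tcp_pos": TCP position; "tcp_rot": TCP orientation; "ft_force": force on the tool from outside, world axes, zero at the start; "wrist_torque": the same for the moment, N m; "width": finger opening in m.
Only numpy, scipy, OpenCV 4.12 (cv2) and the standard library are available. Lean on these libraries where they do the work, as an engineer would, in place of code of your own. Each camera call takes 0.05 s, during which the arm holds its last target.

## Task

Load the small black sample carrier into the bench reader: with one fingertip press the long thumb plate down to hold the spring-closed flap open, and with the other fingertip push the carrier along its track, under the flap, until it stops against the housing. Then draw back and let go, so that the flap shuts fully behind it. Only press and push: do not grip or lift the carrier, and leave the pots, the stopper and the tape roll round the reader where they stand.

Things in the scene. Friction and masses are not known exactly. Their poses are not given: they have to be found in the camera images.
- hatch: Bench reader, fixed: aluminium base plate (2 mm thick, own x -123 to +52 mm, y -40 to +60) with a track, and a white box housing at its far end (x 51 to 139, y -44 to +64, 44 mm high), whose face at x = 51 is the end stop. Origin: on the worktop under the hinge line, at the front of the flap's lip. x runs along the track into the well, away from the robot; y left; z up.
- track (a point): Middle of the track's floor at the mouth of the well (reader's frame: x 0, y 29, z 2 mm). The track is a straight channel, open above, between two low walls 3 mm thick with tops 11 mm above the worktop (x -100 to +51 mm), inner faces at y = 12 and y = 46 mm. Site axes as the reader's.
- flap (a joint): Angle of the spring-closed flap, rad: 0 shut, 1.22 fully open (stop). One rigid piece on a hinge parallel to the reader's x: left of the hinge the grey cover over the well, right of it the thumb plate. Pressing the plate down raises the cover; released, the spring shuts it. About 3 N at the plate starts it, 6 to 8 N hold it fully open.
- hinge (a point): Point on the hinge line (7 mm tube, x -118 to +50 mm), reader's frame x 0, y 0, z 23 mm. A drop lip on the cover's front end (x 0 to 2.5, y 12 to 26, down to z = 10 mm when shut) bars the track. Fully open, the lip keeps to y under 22 mm, so a fingertip from above is free to move in the track at y 26 to 46 mm, also past the lip.
- cover_edge (a point): Middle of the cover's left edge; moves with the flap. The cover is level when shut: x 0 to 50 mm, out to y = 36, 2.5 mm thick, z = 23. Fully open this edge is at y = 12, z = 57 mm: the cover then stands up between the two fingers, 45 mm above their tips. Draw the finger back out of the track past the lip (x < 0) before letting the plate up, or the lip falls on it.
- thumb_plate (a point): Middle of the grey ribbed thumb plate; moves with the flap. 124 mm along the reader's x (-118 to +6), 33 mm from hinge to free edge, 3 mm thick. Shut it slopes up to the right at 35 degrees (edge y -28, z 42 mm); fully open it slopes down at 35 (a 14 mm thick fingertip at y = -22 then ends 15 mm above the worktop). A fingertip can slide along it while holding it down.
- carrier: Loose black block with a round glass window on top: 44 mm (x, along the track) x 30 x 17 mm high, about 80 g. Origin: centre of its underside. It starts in the track, front face 16 to 43 mm short of the lip. Home, against the housing, its origin is at x = 29 mm in the reader's frame and its rear face at x = 7, clear of the closed lip.
- sample_pot_0: Bystander: yellow-capped white sample pot, 29 mm across, 46 mm high, upright beside the reader. Origin: centre of its underside.
- sample_pot_1: Bystander: red-capped white sample pot, 29 mm across, 46 mm high, upright beside the reader. Origin: centre of its underside.
- stopper: Bystander: black rubber stopper, 29 mm across, 30 mm high, on the worktop right of the reader. Origin: centre of its underside.
- tape_roll_1: Bystander: white roll of tape lying flat, 54 mm across, 15 mm high, left of the reader. Origin: centre of its underside.
There are look-alikes about, which are no part of the job. Of the things like the carrier, leave any that is yellow; of the rest the larger one is meant.

How it is judged:
By the outcome, as a careful person would: the job done as asked, in the order asked, and still so for the second after the job is handed in, with the robot touching nothing.
It also fails if it takes over 58 s, if anything falls off the work surface, if the arm or the gripper's body presses on something with over 40 N, if the wrist force passes 120 N, or if a joint passes its speed limit or range.

## Working session

There is one attempt and no reset: what is moved stays moved. The work goes in short steps, Python scripts to look and compute and a tool call to move; the robot and the scene stay as the last step left them, time stands still between calls to the robot, and variables do not carry over. Pictures are saved under pics/ and viewed, and the job is handed in when it is done.

Besides the shell and the picture viewer there is one more tool, called after "Request:" as a command line: name --argument value ..., lists and objects as JSON in quotes. jog_arm: Moves the arm, as the interface text tells. Its arguments: {"type":"object","properties":{"steps":{"type":"string"},"grip_force":{"type":"number"}},"required":["steps"]}

```bash
ls; mkdir -p pics
python3 - <<'E'
from cell import arm, eyes, workorder
import cv2
o=arm.get_obs();print(o)
for n in("scene","top","wrist"):
    c=eyes.calibration(n);p,d=eyes.grab_frame(n)
    print(n,c)
    cv2.imwrite(f"pics/{n}0.png",p[:,:,::-1])
    import numpy as np;np.save(f"pics/{n}0.npy",d)
E
```

```text
pics
{'time': 0.0, 'joints': array([ 1.20351797,  0.41797904, -0.01026874,  1.61415593,  0.0047067 ,
        1.11069525, -0.05300416]), 'joint_velocities': array([ 0.00166014,  0.00013369, -0.0017149 , -0.00139774,  0.00133226,
       -0.00050983, -0.00148985]), 'effort': array([ 1.02577153e-03, -8.51258683e+01,  6.39470704e-01, -4.25980568e+01,
       -4.88501578e-02,  1.86332938e-02,  2.43817715e-05]), 'tcp_pos': array([ 0.19987747, -0.5917881 ,  0.20482995]), 'tcp_rot': array([-3.14038312e+00,  1.10767223e-04,  3.25754091e-01]), 'ft_force': array([-0.53802101, -0.93021177, -0.27307732]), 'wrist_torque': array([-0.03751533,  0.05716891, -0.00858083]), 'width': 0.09430361600119457}
scene {'fx': 407.1316055797274, 'fy': 407.1316055797274, 'cx': 270.5959543651066, 'cy': 212.3465781565983, 'position': array([ 0.12026539, -0.28484543,  0.5531516 ]), 'attitude': array([-2.19659721, -0.02321788, -0.71033416])}
top {'fx': 396.0259436338592, 'fy': 396.0259436338592, 'cx': 275.0637750010017, 'cy': 210.99477799407407, 'position': array([0.48194782, 0.20315137, 0.92023277]), 'attitude': array([-3.01606238,  0.00427532, -1.5887638 ])}
wrist {'fx': 307.7212028264781, 'fy': 307.7212028264781, 'cx': 281.8394650358613, 'cy': 203.90532847697318, 'position': array([ 0.27137579, -0.56739458,  0.38487471]), 'attitude': array([ 2.88011505e+00,  3.26237200e-04, -1.24435101e+00])}
```

View pics/scene0.png

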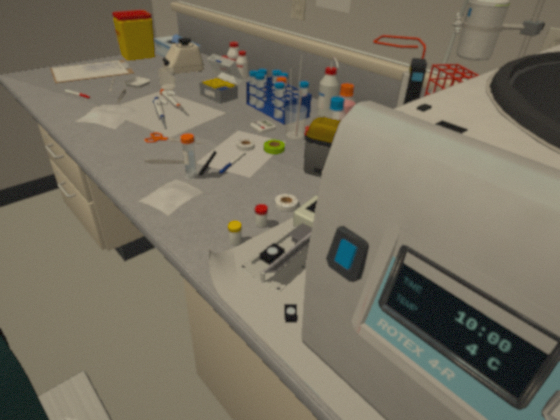

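View pics/top0.png

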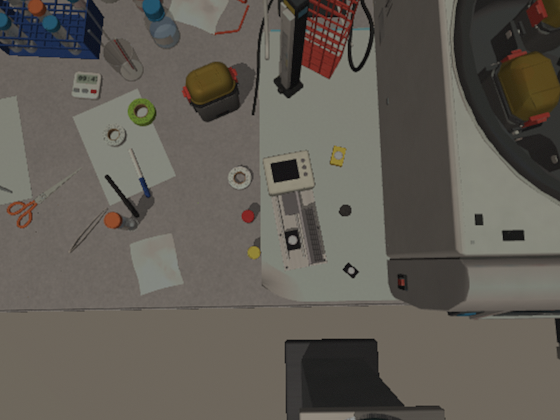

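View pics/wrist0.png

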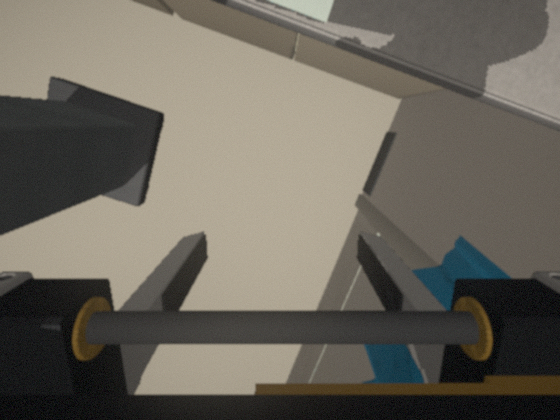

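```bash
cat > h.py <<'E'
import numpy as np, cv2
from scipy.spatial.transform import Rotation as R
def cam(c): 
    return R.from_euler('xyz',c['attitude']).as_matrix(), np.array(c['position'])
def unproj(c,u,v,d):
    M,p=cam(c); return M@np.array([(u-c['cx'])/c['fx']*d,(v-c['cy'])/c['fy']*d,d])+p
def ray_z(c,u,v,z):
    M,p=cam(c); r=M@np.array([(u-c['cx'])/c['fx'],(v-c['cy'])/c['fy'],1.]); return p+r*(z-p[2])/r[2]
def proj(c,P):
    M,p=cam(c); q=M.T@(np.array(P)-p); return c['fx']*q[0]/q[2]+c['cx'],c['fy']*q[1]/q[2]+c['cy'],q[2]
E
python3 - <<'E'
from cell import eyes
from h import *
c=eyes.calibration('top');d=np.load('pics/top0.npy')
p=cv2.imread('pics/top0.png')
q=cv2.resize(p[140:280,220:370],None,fx=5,fy=5,interpolation=cv2.INTER_CUBIC)[:, :]
q=cv2.resize(p[140:280,220:370],(640,597),interpolation=cv2.INTER_CUBIC)
cv2.imwrite('pics/top0c.png',q)
for u,v in[(292,240),(249,216),(254,252),(345,210),(240,178),(352,270),(285,175),(300,255),(400,180),(420,280),(330,200),(290,300),(338,156),(290,40),(320,60),(290,85)]:
    print(u,v,d[v,u],unproj(c,u,v,d[v,u]).round(4))
s=eyes.calibration('scene')
# max height map
vv,uu=np.mgrid[0:420,0:560]
M,P=cam(c)
X=np.stack([(uu-c['cx'])/c['fx']*d,(vv-c['cy'])/c['fy']*d,d],-1)@M.T+P
np.save('pics/topX.npy',X)
for lo,hi in [(-.6,-.5),(-.5,-.4),(-.4,-.3),(-.3,-.2),(-.2,-.1),(-.1,0),(0,.1),(.1,.2),(.2,.3),(.3,.4),(.4,.5)]:
    row=[]
    for a in np.arange(.1,1,.1):
        m=(X[...,1]>lo)&(X[...,1]<hi)&(X[...,0]>a)&(X[...,0]<a+.1)&(d>0)
        row.append(round(float(X[...,2][m].max()),2) if m.any() else None)
    print(lo,row)
E
```

```text
292 240 0.8949856 [0.5283 0.1679 0.0239]
249 216 0.88113683 [0.5823 0.2631 0.0449]
254 252 0.871515 [0.5024 0.2529 0.0445]
345 210 0.8967032 [0.5937 0.0466 0.0302]
240 178 0.9394844 [ 0.6788  0.2868 -0.0017]
352 270 0.8945331 [0.4587 0.0336 0.0153]
285 175 0.8919704 [0.6737 0.1811 0.0453]
300 255 0.91128343 [0.4946 0.1495 0.0032]
400 180 0.7761327 [ 0.635  -0.0412  0.1568]
420 280 0.6767824 [ 0.4453 -0.041   0.233 ]
330 200 0.9245506 [0.6209 0.0763 0.0056]
290 300 0.89989495 [0.3934 0.1747 0.002 ]
338 156 0.92194337 [0.7218 0.0561 0.021 ]
290 40 0.72875047 [0.8849 0.1713 0.2365]
320 60 0.9697498 [0.9682 0.0883 0.0039]
290 85 0.92996836 [0.8913 0.1645 0.0345]
-0.6 [-0.74, -0.75, None, None, None, None, None, None, None]
-0.5 [-0.74, -0.75, None, None, None, None, None, None, None]
-0.4 [-0.75, -0.75, None, None, None, 0.15, 0.18, 0.26, 0.17]
-0.3 [-0.75, -0.75, 0.27, 0.34, None, 0.33, 0.36, 0.35, 0.32]
-0.2 [0.01, -0.75, 0.3, 0.41, 0.4, 0.4, 0.36, 0.33, 0.23]
-0.1 [0.01, -0.75, 0.3, 0.41, 0.39, 0.4, 0.4, 0.4, 0.32]
0 [0.01, -0.75, 0.01, 0.02, 0.04, 0.03, 0.02, 0.01, 0.29]
0.1 [0.01, -0.75, 0.01, 0.05, 0.05, 0.05, 0.05, 0.33, 0.33]
0.2 [-0.75, -0.75, 0.0, 0.05, 0.05, 0.05, 0.05, 0.15, 0.02]
0.3 [-0.74, -0.75, 0.0, 0.01, 0.01, 0.02, 0.01, 0.15, 0.14]
0.4 [-0.75, -0.75, 0.01, 0.02, 0.02, 0.01, 0.01, 0.02, 0.01]
```

View pics/top0c.png

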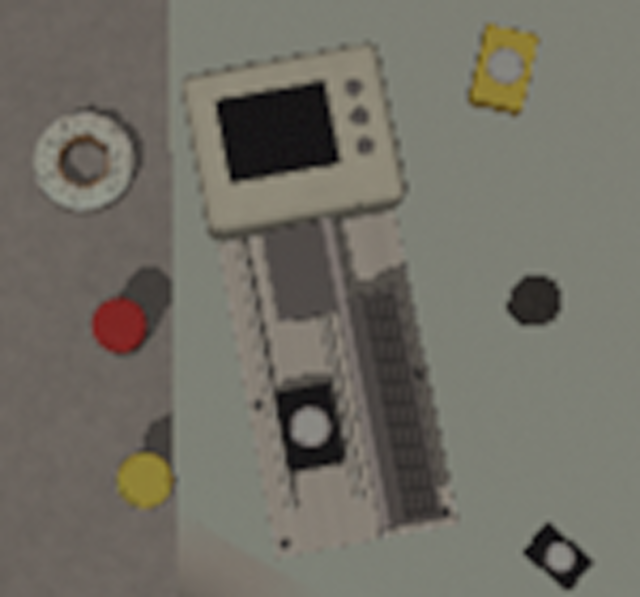

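```bash
cat >> h.py <<'E'
def fit2(A,B): # B = Rot A + t
    A=np.array(A);B=np.array(B);a=A-A.mean(0);b=B-B.mean(0)
    th=np.arctan2((a[:,0]*b[:,1]-a[:,1]*b[:,0]).sum(),(a*b).sum())
    Rm=np.array([[np.cos(th),-np.sin(th)],[np.sin(th),np.cos(th)]]);t=B.mean(0)-Rm@A.mean(0)
    return th,t,(B-(A@Rm.T+t))
E
python3 - <<'E'
from cell import eyes
from h import *
c=eyes.calibration('top')
L=[((185,78),(139,64),44),((370,42),(139,-44),44),((405,195),(51,-44),44),((215,238),(51,64),44),((285,553),(-123,60),2),((458,517),(-123,-40),2)]
B=[ray_z(c,220+u/4.267-.4,140+v/4.267-.4,z/1000)[:2] for (u,v),_,z in L]
A=[np.array(x)/1000 for _,x,_ in L]
th,t,r=fit2(A,B);print(th,t,(r*1000).round(1))
Rm=np.array([[np.cos(th),-np.sin(th)],[np.sin(th),np.cos(th)]])
def toR(P): return (Rm.T@(np.array(P)-t))*1000
for n,(u,v),z in [('carrier win',(311,427),17),('cnear',(316,467),17),('cfar',(305,382),17),('yel',(146,480),46),('red',(120,325),46),('stop',(534,300),30),('tape',(84,160),15),('small',(558,555),15)]:
    P=ray_z(c,220+u/4.267-.4,140+v/4.267-.4,z/1000)[:2]; print(n,P.round(4),toR(P).round(1))
X=np.load('pics/topX.npy');d=np.load('pics/top0.npy')
# centrifuge profile: for x bands min... max y with z above h
for a in np.arange(.35,.8,.05):
    s=[]
    for h in(.05,.1,.15,.2,.3):
        m=(abs(X[...,0]-a)<.025)&(X[...,2]>h)&(X[...,1]<.15)&(d>0); s.append(round(float(X[...,1][m].max()),3) if m.any() else None)
    print(round(a,2),s)
E
```

```text
0.18301594785767247 [0.5910613  0.14637529] [[-1.6 -4.4]
 [-3.4  2.9]
 [-0.1  2.8]
 [-1.5 -2.9]
 [ 3.6 -1.6]
 [ 3.   3.2]]
carrier win [0.5294 0.1665] [-56.9  31. ]
cnear [0.5081 0.1643] [-78.3  32.7]
cfar [0.5536 0.1691] [-32.7  29.2]
yel [0.5022 0.2532] [-67.9 121.2]
red [0.5828 0.2658] [ 13.6 119. ]
stop [0.5939 0.0471] [-15.3 -98.1]
tape [0.6774 0.2869] [110.4 122.5]
small [0.4595 0.0372] [-149.3  -83.4]
0.35 [-0.198, -0.198, -0.198, -0.198, None]
0.4 [-0.036, -0.036, -0.036, -0.04, -0.04]
0.45 [-0.033, -0.033, -0.033, -0.04, -0.04]
0.5 [-0.039, -0.039, -0.039, -0.039, -0.039]
0.55 [-0.039, -0.039, -0.039, -0.039, -0.04]
0.6 [-0.039, -0.039, -0.039, -0.039, -0.039]
0.65 [-0.039, -0.039, -0.039, -0.039, -0.039]
0.7 [-0.039, -0.039, -0.039, -0.039, -0.039]
0.75 [-0.04, -0.04, -0.04, -0.04, -0.04]
```

Run:
```python
from cell import eyes
from h import *
c=eyes.calibration('scene');d=np.load('pics/scene0.npy')
vv,uu=np.mgrid[0:420,0:560];M,P=cam(c)
X=np.stack([(uu-c['cx'])/c['fx']*d,(vv-c['cy'])/c['fy']*d,d],-1)@M.T+P
for lo in np.arange(-.8,.4,.1):
    row=[]
    for a in np.arange(.1,1.1,.1):
        m=(X[...,1]>lo)&(X[...,1]<lo+.1)&(X[...,0]>a)&(X[...,0]<a+.1)&(d>0)
        row.append(round(float(X[...,2][m].max()),2) if m.any() else None)
    print(round(lo,1),row)
c=eyes.calibration('wrist');d=np.load('pics/wrist0.npy');M,P=cam(c)
X=np.stack([(uu-c['cx'])/c['fx']*d,(vv-c['cy'])/c['fy']*d,d],-1)@M.T+P
print('wrist')
for lo in np.arange(-1,0,.1):
    row=[]
    for a in np.arange(-.1,.7,.1):
        m=(X[...,1]>lo)&(X[...,1]<lo+.1)&(X[...,0]>a)&(X[...,0]<a+.1)&(d>0)
        row.append(round(float(X[...,2][m].max()),2) if m.any() else None)
    print(round(lo,1),row)
```

```text
-0.8 [None, None, None, None, None, None, None, None, None, None]
-0.7 [None, None, None, None, None, None, None, None, None, None]
-0.6 [None, None, None, None, None, None, None, None, None, None]
-0.5 [None, None, None, None, None, None, None, None, None, None]
-0.4 [None, None, 0.28, None, None, None, None, None, None, None]
-0.3 [None, None, 0.31, 0.41, 0.39, None, None, None, None, None]
-0.2 [None, None, 0.32, 0.41, 0.4, 0.4, None, 0.37, None, None]
-0.1 [0.32, None, 0.3, 0.41, 0.39, 0.4, 0.4, 0.4, 0.39, None]
-0.0 [0.0, None, 0.0, 0.02, 0.01, None, None, None, 0.31, 0.43]
0.1 [0.0, None, 0.01, 0.05, 0.05, 0.05, None, 0.33, 0.33, 0.43]
0.2 [None, None, 0.0, 0.05, 0.05, 0.05, 0.04, 0.0, None, 0.31]
0.3 [None, None, 0.0, 0.0, 0.0, 0.02, 0.0, 0.15, None, 0.31]
0.4 [None, -0.75, 0.0, 0.02, 0.02, 0.01, 0.0, 0.02, 0.0, 0.13]
wrist
-1.0 [-0.27, -0.18, 0.02, 0.05, -0.0, -0.13, None, None]
-0.9 [0.02, -0.01, -0.01, -0.75, 0.0, 0.0, None, None]
-0.8 [-0.75, -0.75, -0.75, -0.75, 0.0, 0.0, None, None]
-0.7 [-0.75, -0.75, -0.75, 0.34, 0.0, 0.0, None, None]
-0.6 [-0.75, -0.75, 0.33, 0.34, 0.0, 0.0, -0.64, None]
-0.5 [-0.75, -0.75, -0.75, -0.75, 0.0, -0.35, None, None]
-0.4 [-0.75, -0.75, -0.75, -0.75, -0.75, -0.35, None, None]
-0.3 [-0.75, -0.75, -0.75, -0.75, -0.75, -0.4, None, None]
-0.2 [-0.16, -0.15, -0.15, -0.75, -0.75, -0.49, None, None]
-0.1 [None, None, -0.17, -0.75, -0.75, -0.59, None, None]
```

Request:
jog_arm --steps "0 0 0.045 0 0.5;0 0 0.045 0 0.5;0 0 0.045 0 0.5;0 0 0.045 0 0.5;0 0 0.045 0 0.5"

```text
time: 0.65
tcp_pos: [0.1999, -0.5917, 0.4323]
tcp_rot: [-3.141, 0.0, 0.326]
ft_force: [0.7, 0.1, -0.2]
width: 0.0572
```

Request:
jog_arm --steps "0 0 0.045 0 0.5;0 0 0.045 0 0.5;0.02 0.027 0.01 0 0.5;0.028 0.038 0 0 0.5;0.028 0.038 0 0 0.5"

```text
time: 1.15
tcp_pos: [0.2766, -0.488, 0.5302]
tcp_rot: [-3.141, 0.0, 0.325]
ft_force: [0.5, -1.3, 0.1]
width: 0.0468
```

Request:
jog_arm --steps "0.028 0.038 0 0 0.5;0.028 0.038 0 0 0.5;0.028 0.038 0 0 0.5;0.028 0.038 0 0 0.5;0.028 0.038 0 0 0.5"

```text
time: 1.65
tcp_pos: [0.4167, -0.2973, 0.5305]
tcp_rot: [3.142, 0.0, 0.326]
ft_force: [0.6, -0.6, -0.2]
width: 0.0471
```

Request:
jog_arm --steps "0.006 0.047 0 0 0.5;0.006 0.047 0 -0.03 0.5;0.006 0.047 0 -0.03 0.5;0.006 0.047 0 -0.03 0.5;0.006 0.047 0 -0.03 0.5"

```text
time: 2.15
tcp_pos: [0.4457, -0.0621, 0.5304]
tcp_rot: [3.141, 0.0, 0.204]
ft_force: [1.7, -0.4, -0.4]
width: 0.0469
```

Request:
jog_arm --steps "0.006 0.047 0 -0.023 0.5;0.006 0.047 0 0 0.5;0.006 0.047 0 0 0.5;0.006 0.047 -0.02 0 0.5;0 0 -0.045 0 0.5"

```text
time: 2.65
tcp_pos: [0.4699, 0.1289, 0.467]
tcp_rot: [-3.14, -0.004, 0.191]
ft_force: [1.3, 0.6, -0.1]
width: 0.0468
```

Request:
jog_arm --steps "0 0 -0.045 0 0.5;0 0 -0.045 0 0.5;0 0 -0.045 0 0.5;0 0 -0.045 0 0.5;0 0 -0.03 0 0.5"

```text
time: 3.15
tcp_pos: [0.4687, 0.1222, 0.2532]
tcp_rot: [-3.142, 0.002, 0.183]
ft_force: [1.5, 0.6, 1.1]
width: 0.0474
```

Run:
```python
from cell import arm, eyes
import cv2,json
import numpy as np
o=arm.get_obs();c=eyes.calibration('wrist')
p,d=eyes.grab_frame('wrist');print(o['tcp_pos'],o['tcp_rot'],o['width'],o['joints'],c)
cv2.imwrite('pics/w1.png',p[:,:,::-1]);np.save('pics/w1.npy',d)
json.dump({k:(np.array(v).tolist()) for k,v in c.items()},open('pics/w1.json','w'))
cv2.imwrite('pics/w1b.png',cv2.resize(p[:,:,::-1],(800,600),interpolation=cv2.INTER_CUBIC))
```

```text
[0.46869078 0.12218679 0.25319774] [-3.14158057e+00  2.31571399e-03  1.82852974e-01] 0.04740430684559489 [ 0.29272227  0.16314272 -0.67411794  1.875038    0.11114338  1.14327954
 -1.80930008] {'fx': 307.7212028264781, 'fy': 307.7212028264781, 'cx': 281.8394650358613, 'cy': 203.90532847697318, 'position': array([0.5431602 , 0.13648501, 0.43299971]), 'attitude': array([ 2.87797422e+00, -7.32645362e-04, -1.38728311e+00])}
```

View pics/w1b.png

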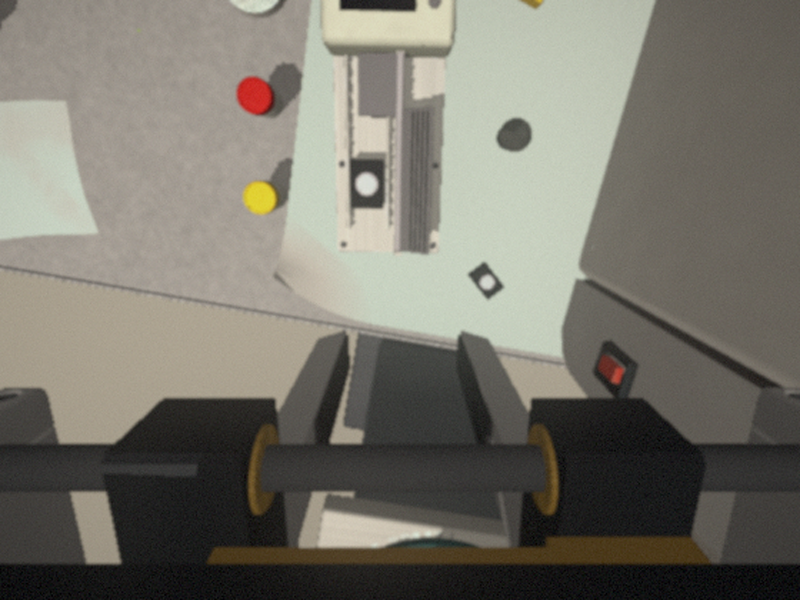

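Run:
```python
import cv2
p=cv2.imread('pics/w1.png')
q=cv2.resize(p[0:190,200:350],(600,760)[::1],interpolation=cv2.INTER_CUBIC)
q1=cv2.resize(p[100:190,215:325],(660,540),interpolation=cv2.INTER_CUBIC)
q2=cv2.resize(p[10:100,215:325],(660,540),interpolation=cv2.INTER_CUBIC)
cv2.imwrite('pics/w1c.png',q1);cv2.imwrite('pics/w1d.png',q2)
```

```text
(no output)
```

View pics/w1c.png

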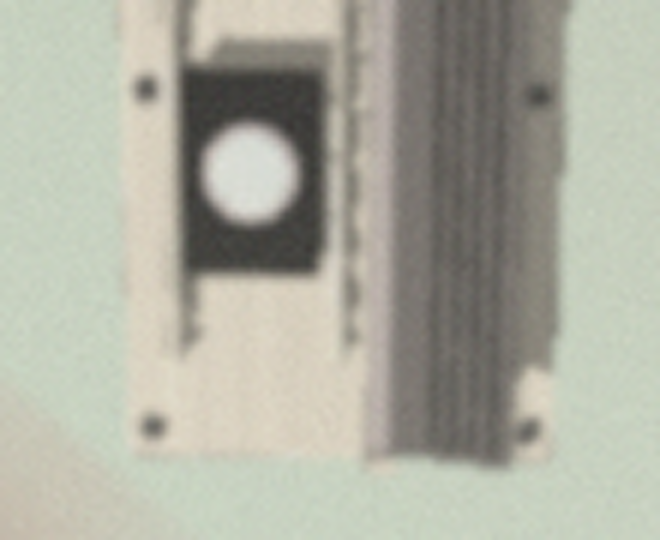

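View pics/w1d.png

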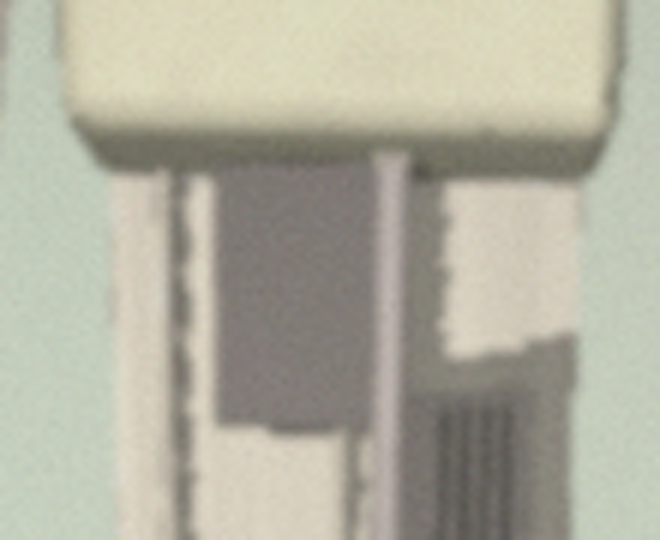

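Run:
```python
from h import *
import json
c=json.load(open('pics/w1.json'))
def px(o,u,v): return o[0]+u/6-.42, o[1]+v/6-.42
a=(215,100);b=(215,10)
L=[(px(a,132,460),(-123,60),2),(px(a,550,460),(-123,-40),2),(px(a,377,460),(-118,0),26),(px(a,505,463),(-118,-28),43),
(px(b,217,425),(0,36),24),(px(b,392,155),(50,0),26),(px(b,520,400),(6,-28),43)]
B=[ray_z(c,*p,z/1000)[:2] for p,_,z in L];A=[np.array(x)/1000 for _,x,_ in L]
th,t,r=fit2(A,B);print(th,t,(r*1000).round(1))
Rm=np.array([[np.cos(th),-np.sin(th)],[np.sin(th),np.cos(th)]])
for n,p,z in[('win',px(a,250,173),19),('rl',px(a,185,270),19),('rr',px(a,322,270),19),('fl',px(a,182,70),19),('fr',px(a,325,70),19)]:
    P=ray_z(c,*p,z/1000)[:2];print(n,P,(Rm.T@(P-t)*1000).round(1))
for q in[(-98,6),(-1,6)]:
    print(q,Rm@(np.array(q)/1000)+t)
# finger tips in the picture: where would they project
for s in(-1,1):
    T=np.array([.46869,.12219,.2532])+s*.030*np.array([np.sin(.183),-np.cos(.183),0]);print(proj(c,T))
```

```text
0.16932949111464365 [0.58910889 0.14844669] [[-0.7 -1.5]
 [ 0.4  0.1]
 [-1.   0.4]
 [ 1.6  1.3]
 [ 0.8 -0.9]
 [ 1.2 -0.5]
 [-2.4  1.1]]
win [0.52773095 0.16733121] [-57.3  29. ]
rl [0.50457872 0.17808529] [-78.3  43.5]
rr [0.5100957 0.1483515] [-77.9  13.2]
fl [0.54628102 0.1851539 ] [-36.   43.4]
fr [0.5518862  0.15495741] [-35.6  12.7]
(-98, 6) [0.49149936 0.13784578]
(-1, 6) [0.58711206 0.15419236]
(np.float64(234.6178631764348), np.float64(245.84499028322844), np.float64(0.19332232824816967))
(np.float64(330.1103445941766), np.float64(245.86312689805894), np.float64(0.19337279231480056))
```

Request:
jog_arm --steps "0.012 0.008 -0.03 -0.007 0.5;0.011 0.008 -0.03 -0.007 0.5;0 0 -0.04 0 0.5;0 0 -0.04 0 0.5;0 0 -0.023 0 0.5"

```text
time: 3.7
tcp_pos: [0.4923, 0.1383, 0.0911]
tcp_rot: [-3.142, 0.002, 0.169]
ft_force: [0.6, -0.0, -0.4]
width: 0.0473
```

Request:
jog_arm --steps "0 0 0 0 0.5;0 0 0 0 0.5;0 0 0 0 0.5;0 0 0 0 0.5;0 0 0 0 0.5"

```text
time: 4.2
tcp_pos: [0.4934, 0.1386, 0.094]
tcp_rot: [3.141, -0.002, 0.169]
ft_force: [-0.0, -1.4, 0.0]
width: 0.0469
```

```bash
cat > st.py <<'E'
from cell import arm, eyes
from h import *
import sys,json
TH=0.1693;T0=np.array([.5891,.1484]);Rm=np.array([[np.cos(TH),-np.sin(TH)],[np.sin(TH),np.cos(TH)]])
o=arm.get_obs()
print(o['time'],o['tcp_pos'].round(4),o['tcp_rot'].round(4),o['width'].round(4),'F',o['ft_force'].round(1),'reader',(Rm.T@(o['tcp_pos'][:2]-T0)*1000).round(1), 'j',o['joints'].round(2))
if len(sys.argv)>1:
  n,k=sys.argv[1:3]
  c=eyes.calibration(n);p,d=eyes.grab_frame(n)
  json.dump({k:(np.array(v).tolist()) for k,v in c.items()},open(f'pics/{k}.json','w'));np.save(f'pics/{k}.npy',d)
  cv2.imwrite(f'pics/{k}.png',p[:,:,::-1]); cv2.imwrite(f'pics/{k}b.png',cv2.resize(p[:,:,::-1],(800,600),interpolation=cv2.INTER_CUBIC))
E
python3 st.py wrist w2; python3 st.py scene s2
```

```text
Traceback (most recent call last):
  File "st.py", line 6, in <module>
    print(o['time'],o['tcp_pos'].round(4),o['tcp_rot'].round(4),o['width'].round(4),'F',o['ft_force'].round(1),'reader',(Rm.T@(o['tcp_pos'][:2]-T0)*1000).round(1), 'j',o['joints'].round(2))
                                                                ^^^^^^^^^^^^^^^^
AttributeError: 'float' object has no attribute 'round'
Traceback (most recent call last):
  File "st.py", line 6, in <module>
    print(o['time'],o['tcp_pos'].round(4),o['tcp_rot'].round(4),o['width'].round(4),'F',o['ft_force'].round(1),'reader',(Rm.T@(o['tcp_pos'][:2]-T0)*1000).round(1), 'j',o['joints'].round(2))
                                                                ^^^^^^^^^^^^^^^^
AttributeError: 'float' object has no attribute 'round'
```

```bash
sed -i "s/o\['width'\].round(4)/round(o['width'],4)/" st.py
python3 st.py wrist w2; python3 st.py scene s2
python3 - <<'E'
import cv2
p=cv2.imread('pics/s2.png');cv2.imwrite('pics/s2c.png',cv2.resize(p[170:330,190:350],(640,600)[:1]*2 if 0 else (600,600),interpolation=cv2.INTER_CUBIC))
E
```

```text
4.2 [0.4934 0.1386 0.094 ] [ 3.1414e+00 -1.5000e-03  1.6850e-01] 0.0469 F [-0.  -1.4  0. ] reader [-96.    6.4] j [ 0.17  0.43 -0.61  1.97  0.33  0.84 -2.02]
4.25 [0.4933 0.1385 0.0937] [ 3.1414e+00 -1.1000e-03  1.6860e-01] 0.0468 F [-1.   0.8 -0.1] reader [-96.1   6.4] j [ 0.17  0.43 -0.61  1.97  0.33  0.84 -2.02]
```

View pics/w2b.png

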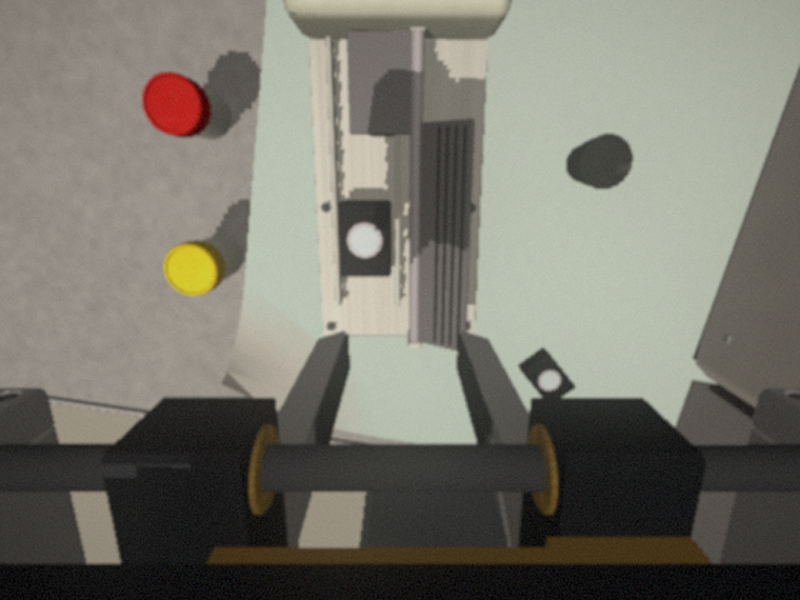

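View pics/s2c.png

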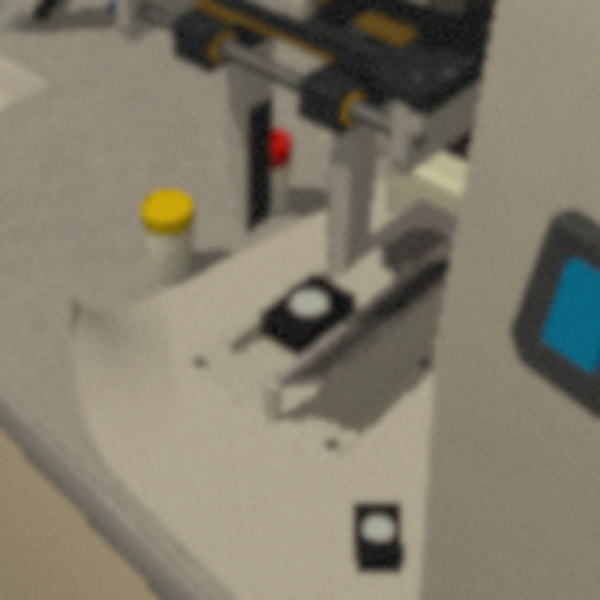

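Run:
```python
import cv2
p=cv2.imread('pics/w2.png')
cv2.imwrite('pics/w2c.png',cv2.resize(p[130:250,200:350],(750,600),interpolation=cv2.INTER_CUBIC))
cv2.imwrite('pics/w2d.png',cv2.resize(p[10:130,200:350],(750,600),interpolation=cv2.INTER_CUBIC))
```

```text
(no output)
```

View pics/w2c.png

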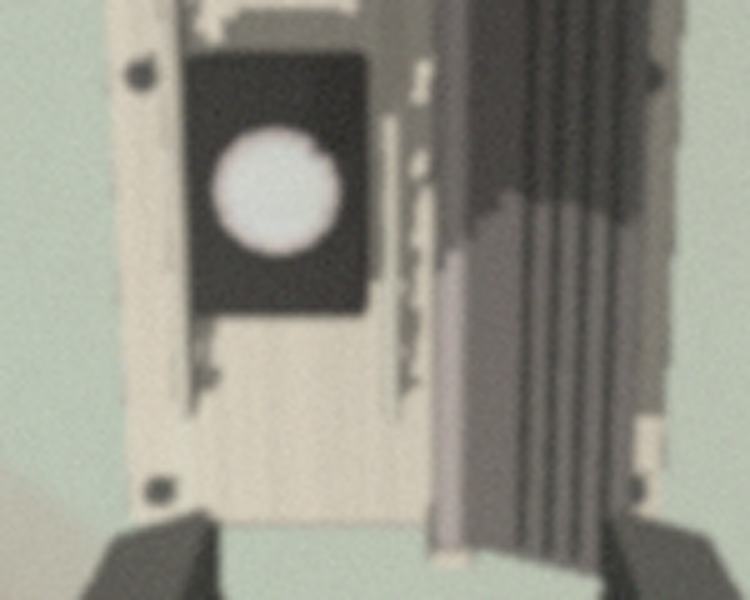

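View pics/w2d.png

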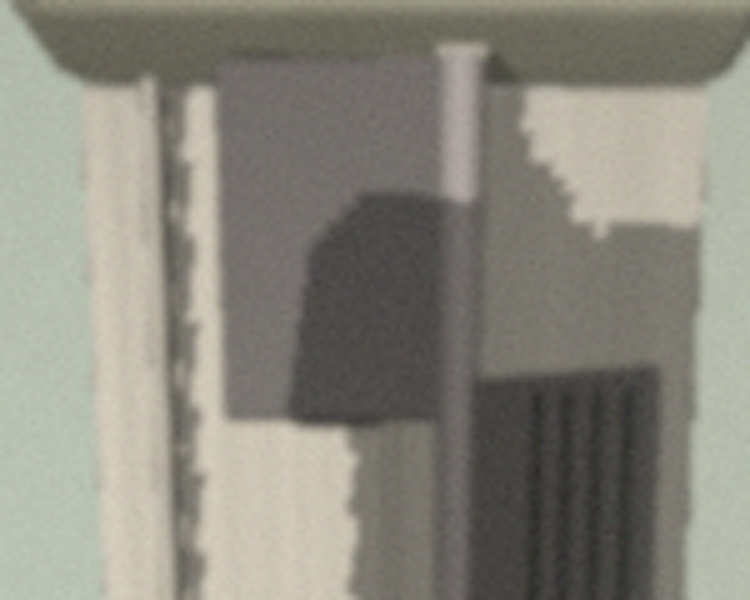

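Run:
```python
from h import *
import json
c=json.load(open('pics/w2.json'))
def px(o,u,v): return o[0]+u/5-.4, o[1]+v/5-.4
a=(200,130);b=(200,10)
L=[(px(a,132,520),(-123,60),2),(px(a,450,553),(-118,0),26),(px(a,602,574),(-118,-28),43),
(px(b,227,418),(0,36),24),(px(b,463,50),(50,0),26),(px(b,658,370),(6,-28),43),(px(b,85,85),(51,60),2)]
B=[ray_z(c,*p,z/1000)[:2] for p,_,z in L];A=[np.array(x)/1000 for _,x,_ in L]
th,t,r=fit2(A,B);print(th,t,(r*1000).round(1))
Rm=np.array([[np.cos(th),-np.sin(th)],[np.sin(th),np.cos(th)]])
for n,p,z in[('rl',px(a,192,315),19),('rr',px(a,363,313),19),('fl',px(a,188,55),19),('fr',px(a,366,55),19)]:
    P=ray_z(c,*p,z/1000)[:2];print(n,P,(Rm.T@(P-t)*1000).round(1))
T=np.array([.4934,.1386,.094]);print('tcp',Rm.T@(T[:2]-t))
for p in [px(a,212,515),px(a,607,515)]: 
    P=ray_z(c,*p,.094)[:2]; print('tip inner front',P,(Rm.T@(P-t)*1000).round(1))
```

```text
0.15724784569656008 [0.58954679 0.14799772] [[ 0.3 -1.9]
 [-1.3 -1.2]
 [ 1.4  3.3]
 [-0.1 -0.6]
 [ 0.   0.3]
 [-0.7  0.4]
 [ 0.4 -0.4]]
rl [0.50415672 0.17844833] [-79.6  43.4]
rr [0.50938397 0.14987556] [-78.9  14.4]
fl [0.54701888 0.18482083] [-36.2  43. ]
fr [0.55189047 0.15628993] [-35.9  14.1]
tcp [-0.09643222  0.00577488]
tip inner front [0.49793702 0.16477449] [-87.9  30.9]
tip inner front [0.50617817 0.11642767] [-87.3 -18.1]
```

Request:
jog_arm --steps "0 0 -0.02 0 0.5;0 0 -0.015 0 0.5;0 0 -0.008 0 0.5;0 0 -0.005 0 0.5;0 0 -0.004 0 0.5"

```text
time: 4.8
tcp_pos: [0.4929, 0.1387, 0.0407]
tcp_rot: [-3.141, 0.0, 0.169]
ft_force: [-0.4, 0.1, 0.3]
width: 0.0467
```

Request:
jog_arm --steps "0 0 -0.004 0 0.5;0 0 -0.004 0 0.5;0 0 -0.004 0 0.5;0 0 -0.003 0 0.5;0 0 -0.003 0 0.5"

```text
time: 5.3
tcp_pos: [0.4932, 0.1382, 0.0229]
tcp_rot: [3.141, -0.0, 0.169]
ft_force: [1.1, -4.4, 5.5]
width: 0.0472
```

Request:
jog_arm --steps "0 0 -0.002 0 0.5;0 0 -0.002 0 0.5;0 0 -0.002 0 0.5;0 0 -0.001 0 0.5;0 0 0 0 0.5"

```text
time: 5.8
tcp_pos: [0.493, 0.1392, 0.0161]
tcp_rot: [-3.141, -0.001, 0.169]
ft_force: [-0.2, 0.6, 7.4]
width: 0.0471
```

```bash
python3 st.py wrist w3;python3 st.py scene s3
python3 - <<'E'
import cv2
p=cv2.imread('pics/s3.png');cv2.imwrite('pics/s3c.png',cv2.resize(p[170:330,190:350],(600,600),interpolation=cv2.INTER_CUBIC))
E
```

```text
5.8 [0.493  0.1392 0.0161] [-3.1409e+00 -6.0000e-04  1.6920e-01] 0.0471 F [-0.2  0.6  7.4] reader [-96.2   7.1] j [ 0.1   0.55 -0.54  2.01  0.43  0.69 -2.11]
5.85 [0.493  0.1392 0.0161] [-3.1409e+00 -6.0000e-04  1.6920e-01] 0.047 F [-0.4  0.4  8. ] reader [-96.2   7.1] j [ 0.1   0.55 -0.54  2.01  0.43  0.69 -2.11]
```

View pics/w3b.png

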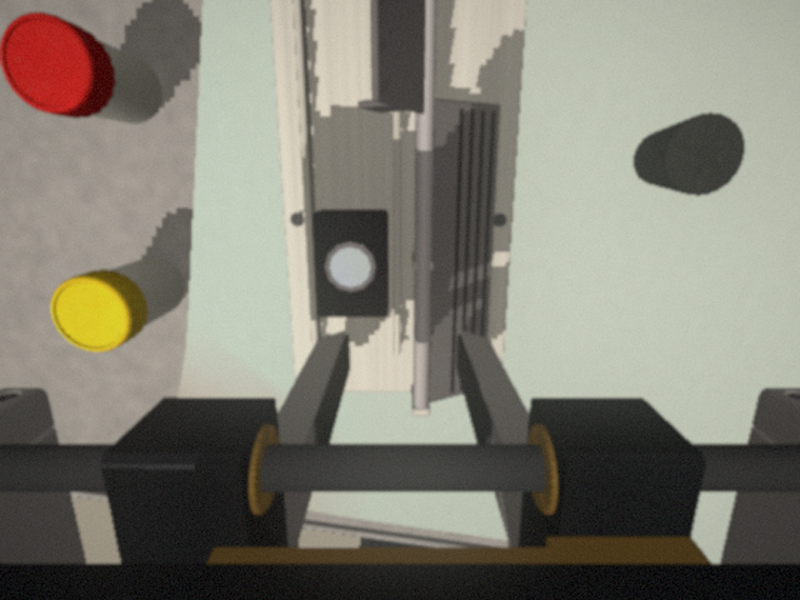

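View pics/s3c.png

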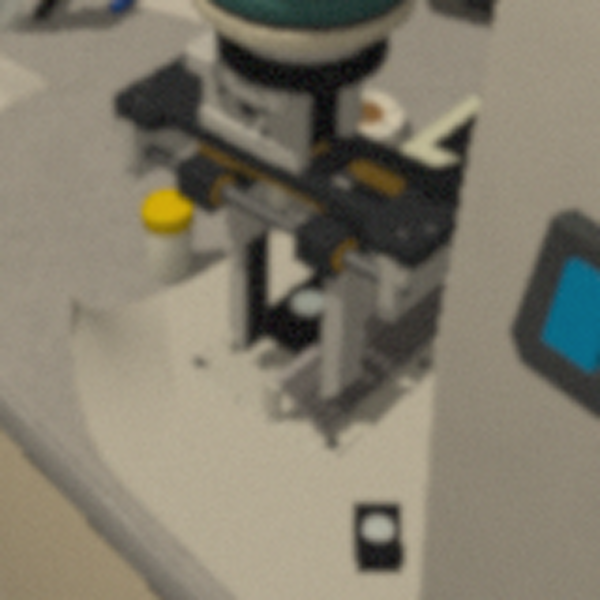

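Request:
jog_arm --steps "0 -0.001 -0.001 0 0.5;0 0 -0.001 0 0.5;0 0 0 0 0.5;0 0 0 0 0.5;0 0 0 0 0.5"

```text
time: 6.4
tcp_pos: [0.4932, 0.1381, 0.0142]
tcp_rot: [-3.141, -0.001, 0.169]
ft_force: [0.8, 1.5, 7.4]
width: 0.047
```

```bash
python3 st.py wrist w4
python3 - <<'E'
import cv2
p=cv2.imread('pics/w4.png');cv2.imwrite('pics/w4c.png',cv2.resize(p[0:150,200:380],(720,600),interpolation=cv2.INTER_CUBIC))
E
```

```text
6.4 [0.4932 0.1381 0.0142] [-3.141e+00 -9.000e-04  1.691e-01] 0.047 F [0.8 1.5 7.4] reader [-96.2   6. ] j [ 0.1   0.55 -0.53  2.01  0.44  0.68 -2.11]
```

View pics/w4c.png

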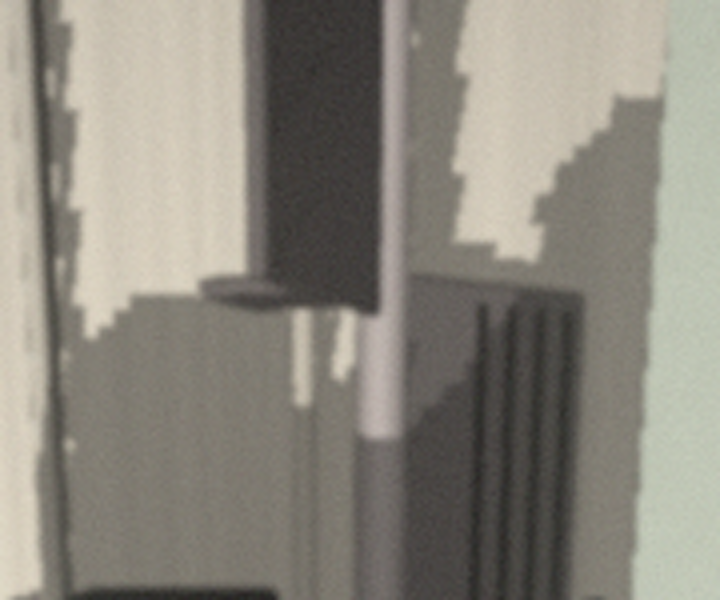

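Run:
```python
from h import *
import json
TH=0.167;T0=np.array([.5893,.1482]);Rm=np.array([[np.cos(TH),-np.sin(TH)],[np.sin(TH),np.cos(TH)]])
for k in('w3','w4'):
    c=json.load(open(f'pics/{k}.json'));d=np.load(f'pics/{k}.npy')
    vv,uu=np.mgrid[0:420,0:560];M,P=cam(c)
    X=np.stack([(uu-c['cx'])/c['fx']*d,(vv-c['cy'])/c['fy']*d,d],-1)@M.T+P
    r=(X[...,:2]-T0)@Rm*1000;z=X[...,2]*1000
    for name,m in(('cover',(r[...,0]>4)&(r[...,0]<40)&(r[...,1]>-4)&(r[...,1]<30)&(z>30)),('plate',(r[...,0]>-70)&(r[...,0]<-5)&(r[...,1]>-32)&(r[...,1]<-6)&(z<35))):
        m&=d>0
        print(k,name,m.sum(),'zmax',z[m].max() if m.any() else 0)
        if m.sum()>20:
            for lo in range(-32,30,4):
                q=m&(r[...,1]>lo)&(r[...,1]<=lo+4)
                if q.sum()>5: print(lo+2,np.median(z[q]).round(1),q.sum())
```

```text
w3 cover 2278 zmax 57.47095001018984
2 32.1 306
6 37.8 557
10 45.5 599
14 53.3 636
18 55.4 180
w3 plate 4455 zmax 23.351079734014927
-30 10.0 420
-26 12.0 693
-22 14.1 704
-18 16.2 724
-14 18.3 754
-10 20.2 773
-6 21.8 387
w4 cover 2051 zmax 58.59882885213774
2 32.9 361
6 40.6 592
10 49.4 596
14 56.2 502
w4 plate 4525 zmax 23.13036650652542
-30 3.5 496
-26 10.0 673
-22 12.5 702
-18 14.8 720
-14 17.3 755
-10 19.4 777
-6 21.3 402
```

Request:
jog_arm --steps "0 0 -0.001 0 0.5;0 0 -0.001 0 0.5;0 0 0 0 0.5;0 0 0 0 0.5;0 0 0 0 0.5"

```text
time: 6.95
tcp_pos: [0.4933, 0.1382, 0.0124]
tcp_rot: [-3.141, -0.001, 0.169]
ft_force: [-0.2, -0.3, 10.5]
width: 0.0468
```

```bash
cat > fl.py <<'E'
from h import *
import json,sys
TH=0.167;T0=np.array([.5893,.1482]);Rm=np.array([[np.cos(TH),-np.sin(TH)],[np.sin(TH),np.cos(TH)]])
k=sys.argv[1]
c=json.load(open(f'pics/{k}.json'));d=np.load(f'pics/{k}.npy')
vv,uu=np.mgrid[0:420,0:560];M,P=cam(c)
X=np.stack([(uu-c['cx'])/c['fx']*d,(vv-c['cy'])/c['fy']*d,d],-1)@M.T+P
r=(X[...,:2]-T0)@Rm*1000;z=X[...,2]*1000
m=(r[...,0]>-70)&(r[...,0]<-5)&(r[...,1]>-23)&(r[...,1]<-8)&(z<35)&(d>0)
print('plate deg',np.degrees(np.arctan(np.polyfit(r[...,1][m],z[m],1)[0])))
m=(r[...,0]>4)&(r[...,0]<40)&(r[...,1]>0)&(r[...,1]<30)&(z>30)&(d>0)
print('cover top edge y',np.median(r[...,1][m&(z>55)]),z[m].max())
E
python3 st.py wrist w5; python3 fl.py w4;python3 fl.py w5
```

```text
6.95 [0.4933 0.1382 0.0124] [-3.1411e+00 -1.1000e-03  1.6910e-01] 0.0468 F [-0.2 -0.3 10.5] reader [-96.2   6.1] j [ 0.1   0.56 -0.53  2.01  0.44  0.68 -2.11]
plate deg 30.17071630069583
cover top edge y 13.872735148035789 58.59882885213774
plate deg 34.292670437491076
cover top edge y 11.656173940252591 59.68965002550469
```

Request:
jog_arm --steps "0.0049 0.0008 0 0 0.5;0.0049 0.0008 0 0 0.5;0.0049 0.0008 0 0 0.5;0.0049 0.0008 0 0 0.5;0.0049 0.0009 0 0 0.5"

```text
time: 7.5
tcp_pos: [0.5163, 0.1407, 0.0115]
tcp_rot: [3.14, 0.003, 0.168]
ft_force: [-6.1, -6.6, 6.9]
width: 0.0468
```

```bash
python3 st.py wrist w6; python3 fl.py w6
```

```text
7.5 [0.5163 0.1407 0.0115] [3.1404e+00 2.8000e-03 1.6830e-01] 0.0468 F [-6.1 -6.6  6.9] reader [-73.    4.7] j [ 0.09  0.59 -0.52  1.95  0.44  0.71 -2.1 ]
plate deg 25.27890850518703
cover top edge y 11.524180883319808 59.70881981451401
```

View pics/w6b.png

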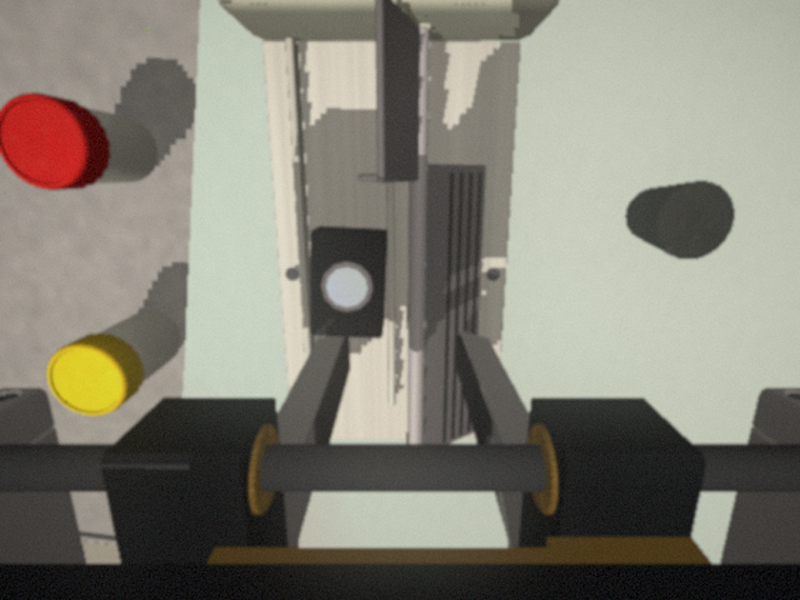

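Request:
jog_arm --steps "0.0049 0.0008 0 0 0.5;0.0049 0.0009 0 0 0.5;0.0049 0.0008 0 0 0.5;0.0049 0.0008 0 0 0.5;0.0049 0.0009 0 0 0.5"

```text
time: 8.05
tcp_pos: [0.5408, 0.1447, 0.0115]
tcp_rot: [3.14, 0.003, 0.168]
ft_force: [-7.5, -7.6, 8.3]
width: 0.0472
```

```bash
python3 st.py wrist w7; python3 fl.py w7
```

```text
8.05 [0.5408 0.1447 0.0115] [3.1401e+00 3.1000e-03 1.6810e-01] 0.0472 F [-7.5 -7.6  8.3] reader [-48.3   4.5] j [ 0.09  0.62 -0.52  1.89  0.44  0.74 -2.09]
plate deg 18.364860179579132
cover top edge y 11.518206264874337 59.22160144745325
```

View pics/w7b.png

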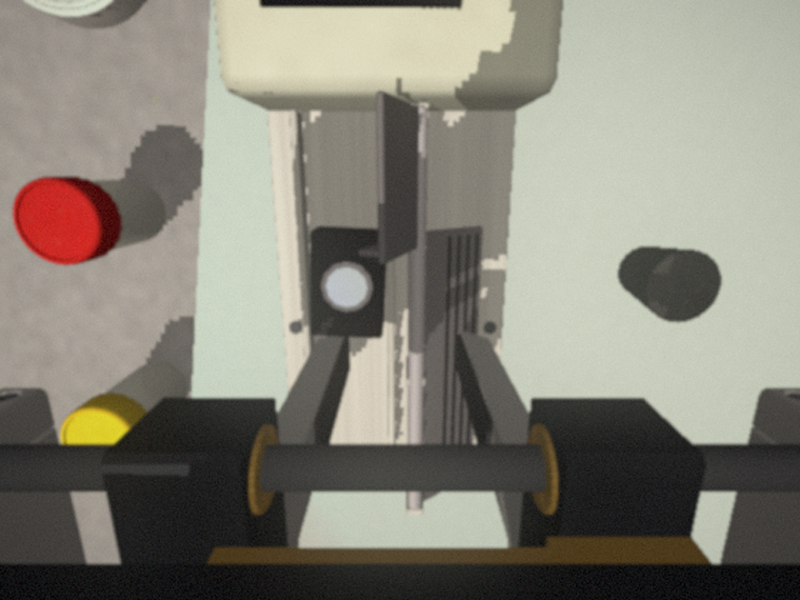

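Request:
jog_arm --steps "0.0049 0.0008 0 0 0.5;0.0049 0.0009 0 0 0.5;0.0049 0.0008 0 0 0.5;0.0049 0.0008 0 0 0.5;0.0049 0.0009 0 0 0.5"

```text
time: 8.6
tcp_pos: [0.5652, 0.1488, 0.0115]
tcp_rot: [3.14, 0.003, 0.168]
ft_force: [-6.9, -6.3, 9.0]
width: 0.047
```

Request:
jog_arm --steps "0.0039 0.0007 0 0 0.5;0.0039 0.0007 0 0 0.5;0.0039 0.0006 0 0 0.5;0.003 0.0005 0 0 0.5;0.002 0.0003 0 0 0.5"

```text
time: 9.1
tcp_pos: [0.5821, 0.1516, 0.0115]
tcp_rot: [3.14, 0.003, 0.168]
ft_force: [-5.9, -6.9, 8.4]
width: 0.0475
```

```bash
python3 st.py wrist w8
```

```text
9.1 [0.5821 0.1516 0.0115] [3.1401e+00 2.8000e-03 1.6800e-01] 0.0475 F [-5.9 -6.9  8.4] reader [-6.3  4.4] j [ 0.08  0.68 -0.51  1.79  0.45  0.8  -2.06]
```

View pics/w8b.png

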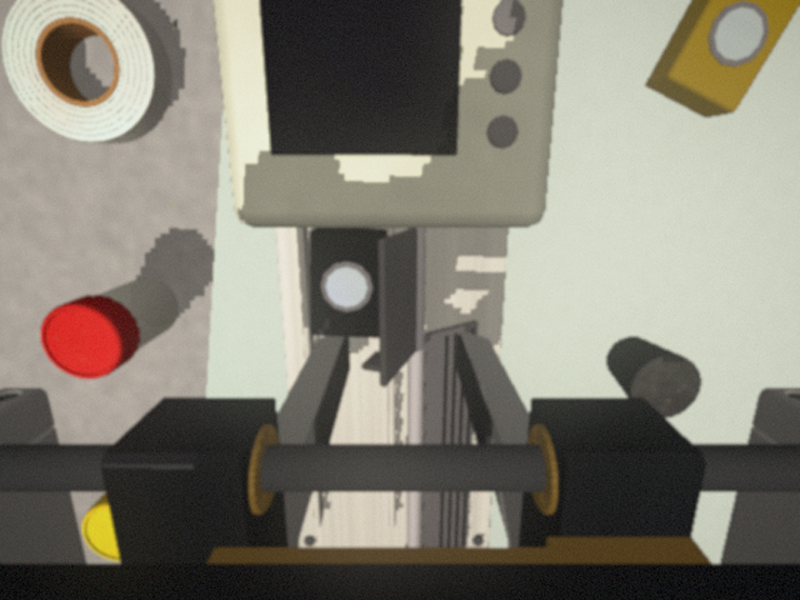

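Request:
jog_arm --steps "0.001 0.0002 0 0 0.5;0.001 0.0002 0 0 0.5;0.001 0.0002 0 0 0.5;0.001 0.0001 0 0 0.5;0 0 0 0 0.5"

```text
time: 9.65
tcp_pos: [0.5855, 0.1522, 0.0115]
tcp_rot: [3.14, 0.004, 0.168]
ft_force: [-9.9, -8.8, 10.8]
width: 0.0472
```

Request:
jog_arm --steps "0.001 0.0002 0 0 0.5;0.001 0.0002 0 0 0.5;0 0 0 0 0.5;0 0 0 0 0.5;0 0 0 0 0.5"

```text
time: 10.15
tcp_pos: [0.5859, 0.1523, 0.0113]
tcp_rot: [3.139, 0.007, 0.169]
ft_force: [-20.4, -11.5, 21.1]
width: 0.0471
```

```bash
python3 st.py wrist w9
```

```text
10.15 [0.5859 0.1523 0.0113] [3.139  0.0068 0.1688] 0.0471 F [-20.4 -11.5  21.1] reader [-2.5  4.4] j [ 0.07  0.69 -0.51  1.77  0.45  0.81 -2.06]
```

View pics/w9b.png

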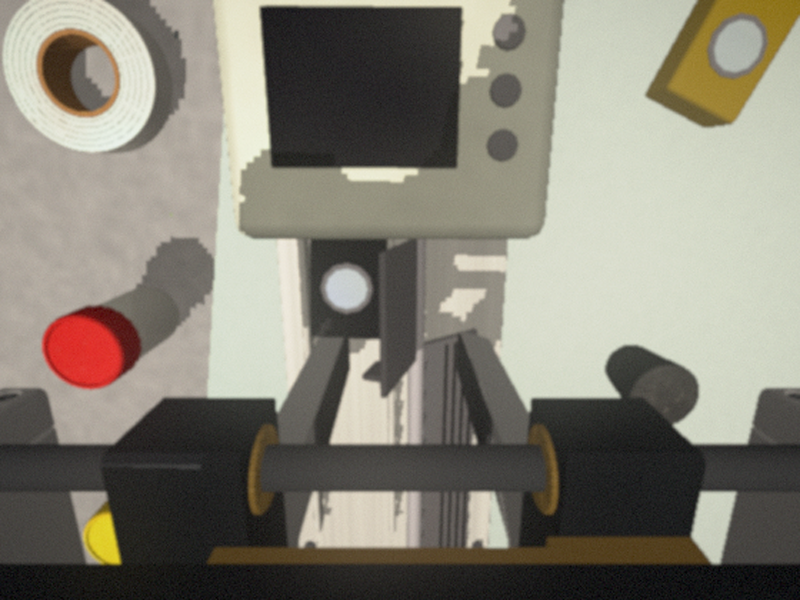

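Request:
jog_arm --steps "-0.005 -0.0008 0 0 0.5;-0.0099 -0.0017 0 0 0.5;-0.0099 -0.0017 0 0 0.5;-0.0099 -0.0017 0 0 0.5;-0.0099 -0.0017 0 0 0.5"

```text
time: 10.7
tcp_pos: [0.5452, 0.1463, 0.0124]
tcp_rot: [-3.142, -0.002, 0.169]
ft_force: [4.0, -2.8, 4.4]
width: 0.047
```

```bash
python3 st.py wrist w10;python3 - <<'E'
import cv2
p=cv2.imread('pics/w10.png');cv2.imwrite('pics/w10c.png',cv2.resize(p[60:250,190:380],(600,600),interpolation=cv2.INTER_CUBIC))
E
```

```text
10.7 [0.5452 0.1463 0.0124] [-3.1415e+00 -2.1000e-03  1.6860e-01] 0.047 F [ 4.  -2.8  4.4] reader [-43.6   5.3] j [ 0.09  0.63 -0.52  1.89  0.44  0.74 -2.09]
```

View pics/w10c.png

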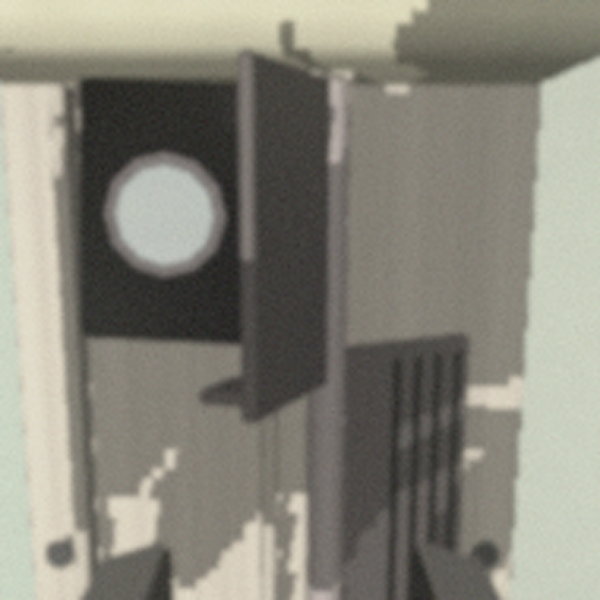

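Run:
```python
from h import *
import json
TH=0.167;T0=np.array([.5893,.1482]);Rm=np.array([[np.cos(TH),-np.sin(TH)],[np.sin(TH),np.cos(TH)]])
c=json.load(open('pics/w10.json'));s=600/190
for n,u,v,z in(('rl',85,336,19),('rr',240,341,19),('win',165,214,19),('basefoot L',5,85,2),('front L',80,80,19),('plate end',468,337,5),('tube end',340,72,26)):
    P=ray_z(c,190+u/s-.3,60+v/s-.3,z/1000)[:2];print(n,(Rm.T@(P-T0)*1000).round(1))
```

```text
rl [ 7.2 42.7]
rr [ 6.4 15. ]
win [28.4 27.8]
basefoot L [51.2 58.7]
front L [50.2 41.3]
plate end [  5.3 -28.4]
tube end [50.7 -1.9]
```

Request:
jog_arm --steps "0 0 0.005 0 0.5;0 0 0.005 0 0.5;0 0 0.005 0 0.5;0 0 0.005 0 0.5;0 0 0.006 0 0.5"

```text
time: 11.25
tcp_pos: [0.5443, 0.1472, 0.0383]
tcp_rot: [-3.141, 0.0, 0.169]
ft_force: [-0.3, 1.8, 1.3]
width: 0.0471
```

Request:
jog_arm --steps "0 0 0.008 0 0.5;0 0 0.02 0 0.5;-0.01 0 0.03 0 0.5;-0.02 0 0.04 0 0.5;-0.02 0 0.04 0 0.5"

```text
time: 11.75
tcp_pos: [0.4934, 0.1465, 0.1773]
tcp_rot: [-3.141, 0.001, 0.169]
ft_force: [0.4, -0.6, 1.9]
width: 0.047
```

Request:
jog_arm --steps "0 0 0.02 0 0.5;0 0 0 0 0.5;0 0 0 0 0.5;0 0 0 0 0.5;0 0 0 0 0.5"

```text
time: 12.25
tcp_pos: [0.4941, 0.1463, 0.1951]
tcp_rot: [-3.141, 0.002, 0.169]
ft_force: [-0.3, 0.4, 0.0]
width: 0.047
```

```bash
python3 st.py wrist w11; python3 st.py top t11;python3 - <<'E'
import cv2
p=cv2.imread('pics/w11.png');cv2.imwrite('pics/w11c.png',cv2.resize(p[0:250,150:400],(600,600),interpolation=cv2.INTER_CUBIC))
from h import *
import json
TH=0.167;T0=np.array([.5893,.1482]);Rm=np.array([[np.cos(TH),-np.sin(TH)],[np.sin(TH),np.cos(TH)]])
c=json.load(open('pics/w11.json'));d=np.load('pics/w11.npy')
vv,uu=np.mgrid[0:420,0:560];M,P=cam(c)
X=np.stack([(uu-c['cx'])/c['fx']*d,(vv-c['cy'])/c['fy']*d,d],-1)@M.T+P
r=(X[...,:2]-T0)@Rm*1000;z=X[...,2]*1000
for lo in range(-34,48,4):
    for nm,(a,b) in dict(well=(5,45),rear=(-60,-10)).items():
        q=(r[...,0]>a)&(r[...,0]<b)&(r[...,1]>lo)&(r[...,1]<=lo+4)&(d>0)
        print(nm,lo+2,np.median(z[q]).round(1) if q.any() else None,end='  ')
    print()
E
```

```text
12.25 [0.4941 0.1463 0.1951] [-3.1412e+00  1.7000e-03  1.6880e-01] 0.047 F [-0.3  0.4  0. ] reader [-94.   13.9] j [ 0.22  0.3  -0.67  1.88  0.21  1.04 -1.94]
12.3 [0.4942 0.1464 0.1952] [-3.1412e+00  1.5000e-03  1.6890e-01] 0.0468 F [-0.3 -0.1 -0.6] reader [-93.9  14. ] j [ 0.22  0.3  -0.67  1.88  0.21  1.04 -1.94]
well -32 2.7  rear -32 306.9  
well -28 2.9  rear -28 307.6  
well -24 2.8  rear -24 304.1  
well -20 2.7  rear -20 304.3  
well -16 2.7  rear -16 304.2  
well -12 2.7  rear -12 303.2  
well -8 2.7  rear -8 31.0  
well -4 3.9  rear -4 28.2  
well 0 26.9  rear 0 26.9  
well 4 25.0  rear 4 3.6  
well 8 24.9  rear 8 3.2  
well 12 24.9  rear 12 10.9  
well 16 24.9  rear 16 2.6  
well 20 24.9  rear 20 2.6  
well 24 24.9  rear 24 2.5  
well 28 24.6  rear 28 2.5  
well 32 24.7  rear 32 2.7  
well 36 23.9  rear 36 2.4  
well 40 19.5  rear 40 302.3  
well 44 3.7  rear 44 302.8  
well 48 11.3  rear 48 304.3
```

View pics/w11c.png

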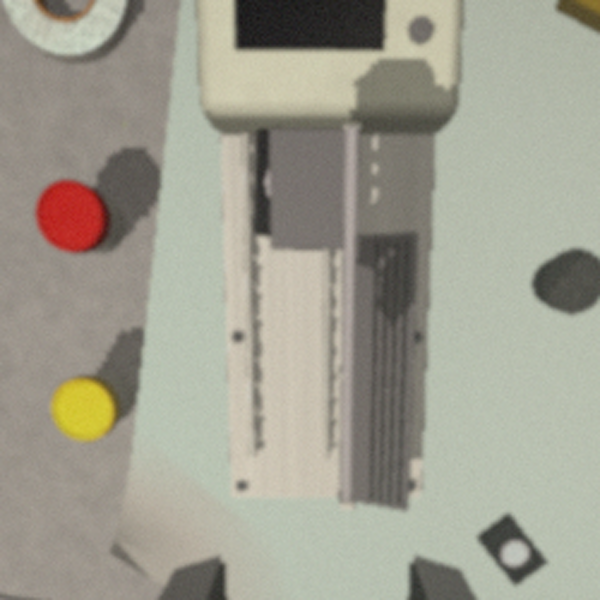

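View pics/t11.png

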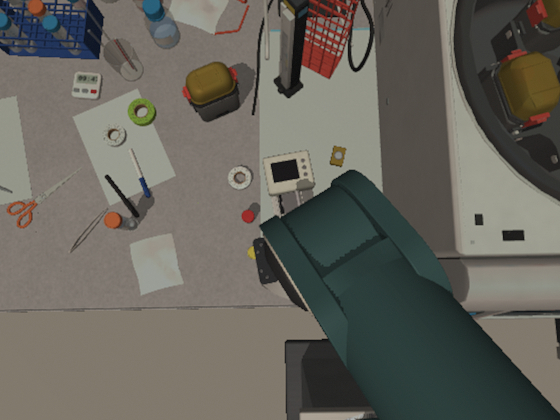

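```bash
python3 -c "
from cell import workorder
print(workorder.job_done())"
```

```text
the job is handed in; nothing more can be done
None
```

The carrier is loaded and home against the housing, the flap is shut behind it, and I have handed the job in at about 12.3 s.

**What I did:** I found the reader in the top and wrist pictures and brought the arm in high over the centrifuge. One fingertip held the thumb plate down (about 34°, against 35° fully open) while the other pushed the carrier about 86 mm along the track. I stopped when the push force jumped from about 6 N to 20 N. I then drew back to 43 mm short of the lip (tool centre), let the plate up slowly and raised the hand clear.

**Last checks:**
- **Carrier:** before I let go, its rear face measured x = 6.4 to 7.2 mm (7 expected) and its window centre x = 28.4 mm (29 expected). That fits within the 2 mm calibration, though it may have a very slight yaw in the track.
- **Flap:** after release, the cover is level at about 25 mm and its front edge is down.
- **Other objects:** the yellow pot, red pot and stopper looked undisturbed in the last wrist picture, and the tape roll in the last top picture. I did not re-measure their positions.
- **Force:** the wrist force at the end was about zero and the hand was 0.195 m up. The largest force I read was about 32 N in all, at the end stop.

**What disagreed:** the tool stopped at x = -2.5 mm where about -1 mm was expected. The picture taken after drawing back still showed the carrier home, so I put this down to position error. My automatic plate-angle reading also gave false low values (25° and 18°) while the finger was sliding, because the finger was in its window. The cover's edge position showed the flap was still fully open then.

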